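Shut the keeper bar on the bishop stand

ROBOT

A 6-joint arm with a two-finger parallel gripper is mounted at the origin on the work surface. World frame = base frame: x ahead of the robot, y to its left, z up, the work surface at z = 0. Lengths are in m, angles in rad, forces in N, time in s.
With the tool pointing down it reaches from about 0.275 to 1 m from the base axis. Payload 8.4 kg.
Tool frame: the origin (TCP) lies on the centre line of the jaws, within the pads' length; the fingertips stand 19 mm ahead of it and the grasp point (between the pads) is the TCP; z points along the fingers, x is the direction in which the jaws open and shut, and the axes are right-handed (so a half turn about z gives the same grasp; the last joint's range is limited). The gripper opens to 85 mm and grips with 20 to 120 N. Pads are 22 mm wide; open, the fingers measure 114 mm over their backs; the gripper's body (76 mm by 85 mm) begins 54 mm behind the grasp point. The pads swing forward as they close: fully open they stand 13 mm farther back than shut.
Start: joints at [1.224, 0.353, 1.633, -0, 1.155, -0.002], TCP at [0.211, 0.588, 0.25] pointing down, gripper open.
Joint ranges: [-2.63, 2.63], [-0.92, 2.1], [0.06, 2.66], [-1.3, 4.44], [0, 2.69], [-3.02, 3.02]. Speed limits (rad/s): [2.22, 2.22, 2.79, 3.14, 3.14, 3.14].

INTERFACE

Orientations are given as a unit quaternion [w, x, y, z].
In Python, from workcell import robot gives the robot as it stands.
- The arm moves only by the tool servo_tool, never from a script. Its argument "deltas" is one flat list of numbers, 5 for each row, row after row: the opening, from 0 (shut) to 1 (fully open), then the shift along the world's x, y, z in units of 30 mm (1.0 is 30 mm), then the turn about the world's z in units of 6 degrees (1.0 is 6 degrees). In form: [claw, dx, dy, dz, twist, claw, dx, dy, dz, twist, ...]. A call has exactly 10 rows; each row shifts and turns the pose as measured when the row begins; what a row does not reach is not made up. A row lasts 1/12 s, in which the tool goes at most 41.7 mm and 7.16 degrees, less where a joint would pass 70% of its speed; a pose out of reach is approached as far as the arm can. A call is refused whole if a number of a shift passes 1 or a number of a turn 1, either way. A call with a gripper value outside its range is refused whole. The fingers move at their own pace and stop on an object; "newtons" is the grip in N (left out, the last holds). Time passes only in rows, so rows that do not move let the fingers close, or fill a call up. It gives the time, the measured TCP pose, the force and the opening at its end, in the units of the state.
- robot.get_state(): the state, without advancing time (a new reading comes with each control period).
- robot.read_camera(name): name is "side" or "top"; returns a dict with "color" (420x560x3 uint8, red, green, blue), "mtx" (3x3 intrinsics, pixels), "distortion" ([k1, k2, p1, p2, k3] as OpenCV has them; the pictures are not rectified), "world_from_camera" (4x4, takes a point from camera to world coordinates). Camera axes: x right, y down, z forward; pixel columns grow to the right and rows downward; lengths in m; the calibration is good to about 2 mm. A picture is of the moment at which its call begins. There is no depth.
- robot.close_job(): hands the job in, once; it reports no verdict.
Trained networks look in the newest picture that a camera, given by its name, has taken for a name from the list of things; names that differ only in an ending like _2 or _b are one class to them, and where a whole thing is asked for, a point or a joint stands for the part that bears it (a point fixed in the world has none). Each returns a list of dicts, best first, with "confidence" (0 to 1); they miss things now and then, are a little off and sometimes report something else, mostly with a low value. They report only what shows in the picture. A call takes as long as a camera call. They do not tell look-alikes from the thing itself.
- robot.trace(thing, camera): "mask" (420x560 bool, what is visible of it) and "uv" ([column, row] in pixels, amid what is visible of it).
- robot.pinpoint(thing, camera): "uv" ([column, row] in pixels: a listed point, or the origin of a listed thing).
The state is a dict: "t": time; "joints": joint angles; "joint_vel": joint speeds; "joint_efforts": joint torques, N m; "tool_pos": TCP position; "orientation": TCP orientation; "ft_force": force on the tool from outside, world axes, zero at the start; "torque": the same for the moment, N m; "finger_gap": finger opening in m.
Only numpy, scipy, OpenCV 4.12 (cv2) and the standard library are available. Lean on these libraries where they do the work, as an engineer would, in place of code of your own. Each camera call takes 0.05 s, during which the arm holds its last target.

TASK

The lathe's shaking has made the bishops creep forward in the slots of the oak stand. Gently swing the stand's keeper bar shut about its pivot pin until it rests against its stop pin, easing the bishops back into their slots behind it without toppling any, and leave everything else on the counter where it is.

Things in the scene. Friction and masses are not known exactly. Their poses are not given: they have to be found in the camera images.
- stand: Slotted oak stand fixed to the counter. Origin: on the keeper bar's pivot axis, counter level; x into the slots (to the back rail), y along the stand to the bar's free end. In mm: floor x -7..49, y -8..233, 12 thick; back rail x 37..49, 34 high; walls x 9..37, 32 high, make six slots 29 wide, open to -x, centred at y = 22.5 + 36 each.
- keeper (a joint): Angle of the keeper bar: 0 = shut, along the stand's y axis across the slot mouths, against the stop pin; grows as the free end swings out to the stand's -x side (the bar then points along (-sin, cos) of it in the stand's x, y), limit 1.45; starts well open. Slight friction: about 1 N at the free end moves it; it stays where it is left.
- keeper_tip (a point): Centre of the top of the bar's free end, 255 mm from the pivot axis. The bar is dark rosewood, 14 mm wide and 16 mm high, underside 13 mm, top 29 mm above the counter; its free end is a disc of 20 mm diameter which, when shut, overhangs the stand's end (disc reaches y 265 mm, stand ends at y 233 mm).
- stop_pin (a point): Top centre of the brass stop pin, 6 mm diameter, standing on the stand's floor at its free end, top 35 mm above the counter: the bar's inner face meets it when shut.
- bishop1: Unfinished boxwood bishop standing in slot 1 from the pivot: 67 mm tall, base 26 mm diameter with a 10 mm high straight rim, about 18 g. Origin: centre of its underside, 12 mm above the counter; z up. It has crept 0 to 3 mm forward (stand's -x) of x = 22 mm; the shutting bar slides it back, to x = 20..24 mm.
- bishop2: Unfinished boxwood bishop standing in slot 2 from the pivot: 67 mm tall, base 26 mm diameter with a 10 mm high straight rim, about 18 g. Origin: centre of its underside, 12 mm above the counter; z up. It has crept 0 to 8 mm forward (stand's -x) of x = 22 mm; the shutting bar slides it back, to x = 20..24 mm.
- bishop3: Unfinished boxwood bishop standing in slot 3 from the pivot: 67 mm tall, base 26 mm diameter with a 10 mm high straight rim, about 18 g. Origin: centre of its underside, 12 mm above the counter; z up. It has crept 0 to 12 mm forward (stand's -x) of x = 22 mm; the shutting bar slides it back, to x = 20..24 mm.
- bishop4: Unfinished boxwood bishop standing in slot 4 from the pivot: 67 mm tall, base 26 mm diameter with a 10 mm high straight rim, about 18 g. Origin: centre of its underside, 12 mm above the counter; z up. It has crept 0 to 14 mm forward (stand's -x) of x = 22 mm; the shutting bar slides it back, to x = 20..24 mm.
- bishop5: Unfinished boxwood bishop standing in slot 5 from the pivot: 67 mm tall, base 26 mm diameter with a 10 mm high straight rim, about 18 g. Origin: centre of its underside, 12 mm above the counter; z up. It has crept 0 to 14 mm forward (stand's -x) of x = 22 mm; the shutting bar slides it back, to x = 20..24 mm.
- bishop6: Unfinished boxwood bishop standing in slot 6 from the pivot: 67 mm tall, base 26 mm diameter with a 10 mm high straight rim, about 18 g. Origin: centre of its underside, 12 mm above the counter; z up. It has crept 0 to 14 mm forward (stand's -x) of x = 22 mm; the shutting bar slides it back, to x = 20..24 mm.
- king_blank: Rosewood king blank standing upright on a 36 mm square foot, 106 mm tall. Origin: centre of the underside. Bystander.
- sanding_block: Rounded red hard-rubber sanding block, 100 x 55 x 34 mm. Origin: centre of the underside, x along its length. Bystander.
- gouge: Bone-handled gouge lying on the counter, 220 mm long, 22 mm wide, 20 mm high. Origin: at counter level at the ferrule, x towards the blade. Bystander.
- pin_cup: Chipped white ceramic cup of brass pins, 74 mm diameter, 78 mm high, pins up to 105 mm. Origin: centre of the underside. Bystander.
- mallet: Turned beech carver's mallet standing head down, 92 mm diameter, 214 mm tall. Origin: centre of the underside. Bystander.
- pawn_tray: Small oak tray, 85 x 120 x 22 mm, with six pawn blanks (to 50 mm high). Origin: centre of the underside. Bystander.
There are look-alikes about, which are no part of the job. What is shaped like the bishop2 but red is not meant. What is shaped like the bishop1 but black is not meant.

How it is judged:
At the end, for the whole second after the job is handed in: The keeper bar is shut against its stop (within 0.03 rad, about 7 mm at the free end) and at rest, and all six bishops stand upright (within 0.12 rad) and still on the floor of their slots behind the bar (underside centre 10 to 30 mm in front-to-back position x of the stand) (value of joint keeper below 0.03 rad and velocity of joint keeper between -0.05 and 0.05 rad/s and angle between each of bishop1, bishop2, bishop3, bishop4, bishop5, bishop6's own z axis and vertical below 0.12 rad and x of bishop1 in the frame of stand between 0.01 and 0.03 m and height (world z) of each of bishop1, bishop2, bishop3, bishop4, bishop5, bishop6 below 0.018 m and linear speed of each of bishop1, bishop2, bishop3, bishop4, bishop5, bishop6 below 0.02 m/s and x of bishop2 in the frame of stand between 0.01 and 0.03 m and x of bishop3 in the frame of stand between 0.01 and 0.03 m and x of bishop4 in the frame of stand between 0.01 and 0.03 m and x of bishop5 in the frame of stand between 0.01 and 0.03 m and x of bishop6 in the frame of stand between 0.01 and 0.03 m); the robot touches nothing.
It fails at once if a bishop is toppled (leans more than 0.4 rad) (angle between any of bishop1, bishop2, bishop3, bishop4, bishop5, bishop6's own z axis and vertical above 0.4 rad).
It fails at once if the bar is slammed (shuts faster than 2.5 rad/s, about 0.6 m/s at its free end) (velocity of joint keeper below -2.5 rad/s).
It fails at once if another thing on the counter is shoved more than 25 mm or knocked over (distance of any of king_blank, sanding_block, gouge, pin_cup, mallet, pawn_tray from where it was at the start of the episode above 0.025 m or angle between any of king_blank, sanding_block, gouge, pin_cup, mallet, pawn_tray's own z axis and vertical above 0.4 rad).
It also fails if it takes over 35 s, if anything falls off the work surface, if the arm or the gripper's body presses on something with over 40 N, if the wrist force passes 120 N, or if a joint passes its speed limit or range.

## Working session

There is one attempt and no reset: what is moved stays moved. The work goes in short steps, Python scripts to look and compute and a tool call to move; the robot and the scene stay as the last step left them, time stands still between calls to the robot, and variables do not carry over. Pictures are saved under pics/ and viewed, and the job is handed in when it is done.

Besides the shell and the picture viewer there is one more tool, called after ">>>" in YAML: its name, and indented under it one key for each argument. servo_tool: Moves the arm, as the interface text tells. Its arguments: {"type":"object","properties":{"deltas":{"type":"array"},"newtons":{"type":"number"}},"required":["deltas"]}

```bash
mkdir -p pics; ls; python3 - <<'E'
from workcell import robot
import cv2
for c in("top","side"):
    r=robot.read_camera(c); cv2.imwrite(f"pics/{c}0.png",cv2.cvtColor(r["color"],cv2.COLOR_RGB2BGR))
    print(c,r["mtx"].round(1).tolist(),r["distortion"],r["world_from_camera"].round(3).tolist())
    for n in("stand","keeper_tip","stop_pin","bishop1"):
        print(n,[(d["uv"],d["confidence"]) for d in robot.pinpoint(n,c)])
s=robot.get_state();print(s)
E
```

```text
pics
top [[508.2, 0.0, 282.1], [0.0, 508.2, 205.4], [0.0, 0.0, 1.0]] [-0.18303341  0.          0.          0.          0.        ] [[-0.013, -0.983, 0.183, 0.257], [-1.0, 0.016, 0.015, -0.017], [-0.018, -0.183, -0.983, 1.662], [0.0, 0.0, 0.0, 1.0]]
stand [([230.4, 171.6], 0.59), ([435.6, 247.4], 0.21)]
keeper_tip [([268.5, 231.9], 0.93), ([151.7, 250.2], 0.51), ([194.0, 174.0], 0.48)]
stop_pin [([198.8, 227.0], 0.89), ([219.1, 181.5], 0.6)]
bishop1 [([207.8, 204.9], 0.63), ([200.5, 223.3], 0.58), ([220.9, 182.7], 0.56), ([224.6, 172.4], 0.55), ([224.4, 149.5], 0.47), ([246.5, 156.2], 0.47), ([204.9, 208.8], 0.45), ([213.7, 195.9], 0.36)]
side [[469.7, 0.0, 276.1], [0.0, 469.7, 210.8], [0.0, 0.0, 1.0]] [0.01596949 0.         0.         0.         0.        ] [[-0.957, -0.145, 0.251, 0.248], [-0.289, 0.528, -0.798, 1.02], [-0.017, -0.837, -0.548, 0.73], [0.0, 0.0, 0.0, 1.0]]
stand [([209.0, 251.6], 0.9)]
keeper_tip [([305.9, 228.0], 0.9)]
stop_pin [([277.0, 281.3], 0.89)]
bishop1 [([243.2, 274.1], 0.6), ([252.9, 278.3], 0.59), ([178.9, 252.1], 0.59), ([269.4, 282.5], 0.57), ([231.4, 263.9], 0.54), ([223.5, 262.1], 0.47), ([200.1, 236.3], 0.44), ([211.9, 258.2], 0.4)]
{'t': 0.5, 'joints': array([ 1.22357273e+00,  3.53013959e-01,  1.63343761e+00,  9.16621894e-06,
        1.15519347e+00, -2.40111184e-03]), 'joint_vel': array([-1.11263892e-03, -5.03427984e-04, -1.82230581e-03, -1.02592978e-03,
        9.06791034e-05, -5.10024527e-04]), 'joint_efforts': array([ 1.41406799e-03, -6.04694581e+01, -3.42186177e+01, -7.68744172e-06,
        2.22294686e-03,  1.31389150e-06]), 'tool_pos': array([0.21126057, 0.58819367, 0.25025612]), 'orientation': array([ 1.15829231e-05,  8.17934317e-01,  5.75311613e-01, -2.38650133e-05]), 'ft_force': array([-0.37348991, -0.05671857, -0.15989914]), 'torque': array([0.01768446, 0.01704116, 0.00062873]), 'finger_gap': 0.08551247786772859}
```

View pics/top0.png

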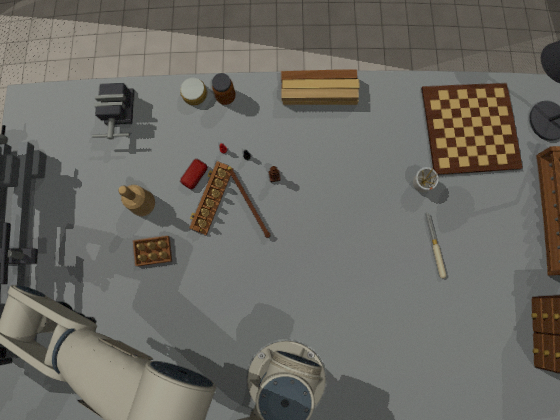

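View pics/side0.png

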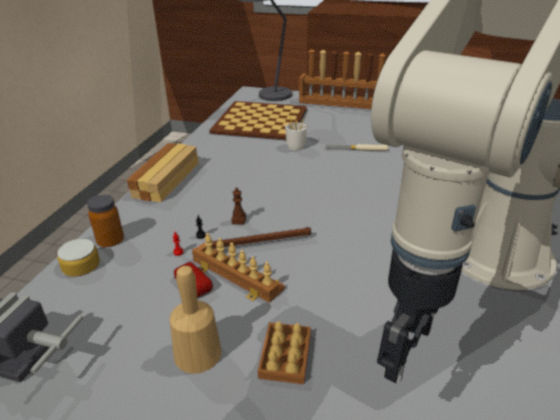

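```bash
cat > h.py <<'E'
import numpy as np, cv2
def px2w(r,uv,z):
    p=cv2.undistortPoints(np.array([[uv]],float),r["mtx"],r["distortion"])[0,0]
    T=r["world_from_camera"]; d=T[:3,:3]@[p[0],p[1],1]; o=T[:3,3]
    return o+d*(z-o[2])/d[2]
def w2px(r,P):
    T=np.linalg.inv(r["world_from_camera"]); rv=cv2.Rodrigues(T[:3,:3])[0]
    return cv2.projectPoints(np.array(P,float).reshape(-1,3),rv,T[:3,3],r["mtx"],r["distortion"])[0].reshape(-1,2)
E
python3 - <<'E'
from workcell import robot
import cv2
from h import *
R={c:robot.read_camera(c) for c in("top","side")}
for n,z in dict(stand=0,keeper_tip=.029,stop_pin=.035,king_blank=0,sanding_block=0,gouge=0,pin_cup=0,mallet=0,pawn_tray=0).items():
  for c in R: print(n,c,[(px2w(R[c],d["uv"],z)[:2].round(4).tolist(),round(d["confidence"],2)) for d in robot.pinpoint(n,c)[:3]])
im=cv2.cvtColor(R["side"]["color"],cv2.COLOR_RGB2BGR)[190:330,150:350]; cv2.imwrite("pics/sidecrop.png",cv2.resize(im,None,fx=4,fy=4,interpolation=2))
im=cv2.cvtColor(R["top"]["color"],cv2.COLOR_RGB2BGR)[130:270,130:330]; cv2.imwrite("pics/topcrop.png",cv2.resize(im,None,fx=4,fy=4,interpolation=2))
E
```

```text
stand top [([0.6831, 0.1785], 0.56), ([0.47, 0.0562], 0.54)]
stand side [([0.6963, 0.1757], 0.58)]
keeper_tip top [([0.4614, 0.0514], 0.84), ([0.6057, 0.2337], 0.59)]
keeper_tip side [([0.6277, 0.2381], 0.65), ([0.4802, 0.0512], 0.62), ([0.6002, 0.2411], 0.39)]
stop_pin top [([0.4958, 0.2845], 0.98)]
stop_pin side [([0.4806, 0.2711], 0.78), ([0.6576, 0.332], 0.41)]
king_blank top [([0.5509, 0.2664], 0.72), ([0.6655, 0.0378], 0.57)]
king_blank side [([0.6788, 0.0092], 0.87)]
sanding_block top [([0.6802, 0.3084], 0.98)]
sanding_block side [([0.6684, 0.3082], 0.64)]
gouge top [([0.4199, -0.4931], 0.76), ([0.6049, 0.2313], 0.59)]
gouge side [([0.4201, -0.4943], 0.76)]
pin_cup top [([0.6308, -0.4593], 0.78)]
pin_cup side [([0.6503, -0.4903], 0.9), ([0.5568, 0.2388], 0.36), ([0.5098, 0.2469], 0.36)]
mallet top [([0.5799, 0.474], 0.65)]
mallet side [([0.5821, 0.4877], 0.57), ([0.5082, 0.2542], 0.4)]
pawn_tray top [([0.4172, 0.434], 0.93)]
pawn_tray side [([0.4156, 0.4424], 0.62)]
```

View pics/topcrop.png

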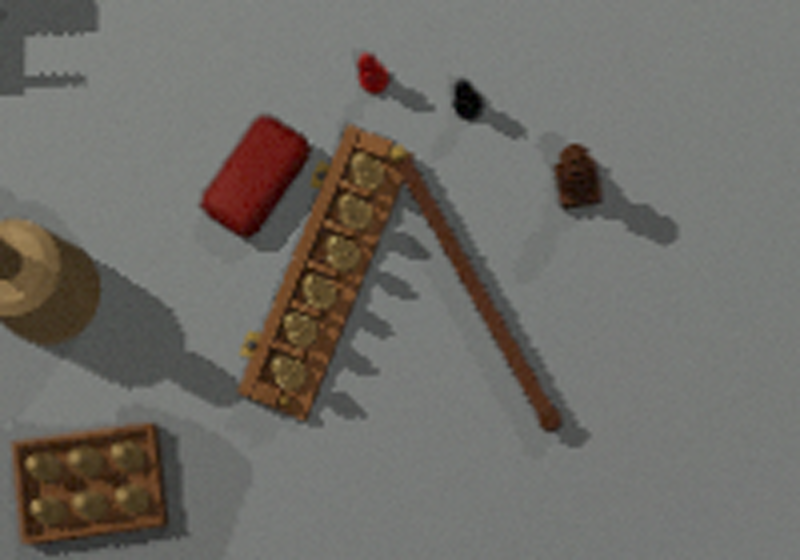

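View pics/sidecrop.png

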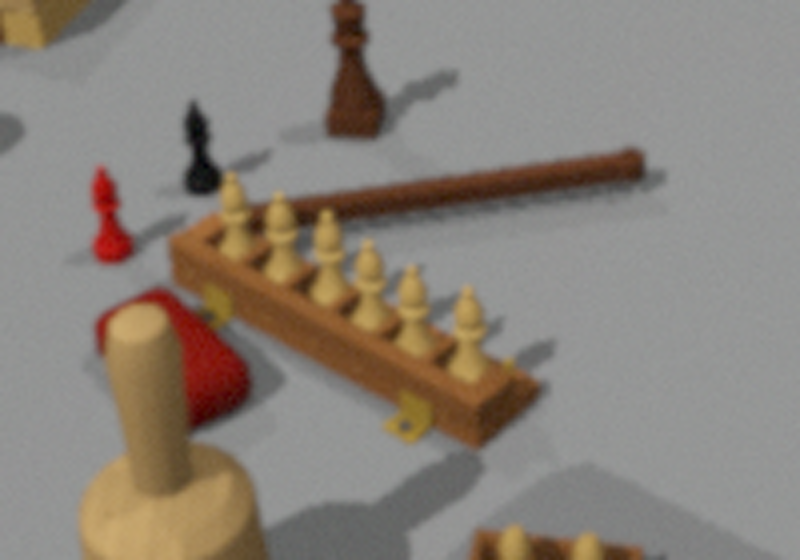

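```bash
python3 - <<'E'
from workcell import robot
import cv2
from h import *
R={c:robot.read_camera(c) for c in("top","side")}
t=R["top"];s=R["side"]
def c4(x,y,ox,oy):return (x/4+ox-.4,y/4+oy-.4)
print("tip",px2w(t,c4(552,421,130,130),.029),px2w(s,c4(628,160,150,190),.029))
print("stop",px2w(t,c4(287,402,130,130),.035),px2w(s,c4(510,363,150,190),.035))
print("pivot",px2w(t,c4(400,152,130,130),.033))
# stand corners: rail top back corners z=.034, floor front corners z=.012
for n,u,z in(("rail pivot end",(348,127),.034),("rail free",(243,393),.034),("floor front free",(307,418),.012)):
  print(n,px2w(t,c4(*u,130,130),z))
# mask fit of the bar in top
for c in R:
  for n in("keeper",):
    for d in robot.trace(n,c)[:2]:
      m=d["mask"];v,u=np.nonzero(m);print(c,d["confidence"],m.sum(),u.min(),u.max(),v.min(),v.max())
# optimise stand pose by edge points of bishops bottoms? print tops
E
```

```text
tip [0.46518236 0.05591527 0.029     ] [0.46759943 0.06153292 0.029     ]
stop [0.48281966 0.27132475 0.035     ] [0.48277367 0.2739672  0.035     ]
pivot [0.69118357 0.18041612 0.033     ]
rail pivot end [0.71337845 0.22411252 0.034     ]
rail free [0.49081192 0.30795833 0.034     ]
floor front free [0.47251267 0.25857095 0.012     ]
top 0.91 407 229 270 169 237
top 0.67 920 133 170 236 264
side 0.71 682 212 311 227 247
```

The top crop shows the pivot at about (400,152), the bar's tip at (552,421) and the stop pin at (287,402). The red (370,72) and black (466,100) look-alikes stand behind the stand. They differ in colour from the boxwood bishops and are out of the way, so nothing needs to touch them. Checks: pivot to tip measures 255 mm and the rail about 238 mm, both as specified. The bar is about 0.86 rad open.

I'll push the bar's free end from outside with the shut gripper, first moving over at height.

>>> servo_tool:
  deltas: [0, 0.45, -0.95, 0, 0.4, 0, 0.45, -0.95, 0, 0.4, 0, 0.45, -0.95, 0, 0.4, 0, 0.45, -0.95, 0, 0.4, 0, 0.45, -0.95, 0, 0.4, 0, 0.45, -0.95, 0, 0.4, 0, 0.45, -0.95, 0, 0.4, 0, 0.45, -0.95, 0, 0.4, 0, 0.45, -0.95, 0, 0.4, 0, 0.45, -0.95, 0, 0.4]
  newtons: 30

```text
t: 2.53
tool_pos: [0.3473, 0.2967, 0.2505]
orientation: [-0.001, 0.671, 0.742, 0.002]
ft_force: [-0.7, -0.1, 0.4]
finger_gap: -0.0001
```

>>> servo_tool:
  deltas: [0, 0.5, -0.95, 0, 0.4, 0, 0.5, -0.95, 0, 0.4, 0, 0.5, -0.95, 0, 0.4, 0, 0.5, -0.95, 0, 0.4, 0, 0.5, -0.95, 0, 0.4, 0, 0.5, -0.95, 0, 0.4, 0, 0.5, -0.95, 0, 0.4, 0, 0.5, -0.95, 0, 0.4, 0, 0.5, -0.95, 0, 0.4, 0, 0.5, -0.9, 0, 0.2]

```text
t: 3.37
tool_pos: [0.5022, -0.0027, 0.2533]
orientation: [-0.0, 0.501, 0.866, 0.004]
ft_force: [1.1, 0.2, 0.3]
finger_gap: -0.0001
```

>>> servo_tool:
  deltas: [0, 0, 0, -0.8, 0, 0, 0, 0, -0.8, 0, 0, 0, 0, -0.8, 0, 0, 0, 0, -0.8, 0, 0, 0, 0, -0.8, 0, 0, 0, 0, -0.8, 0, 0, 0, 0, -0.4, 0, 0, 0, 0, 0, 0, 0, 0, 0, 0, 0, 0, 0, 0, 0, 0]

```text
t: 4.2
tool_pos: [0.5081, -0.0106, 0.0943]
orientation: [0.005, 0.504, 0.864, 0.006]
ft_force: [-0.8, 0.3, 0.1]
finger_gap: 0.0003
```

>>> servo_tool:
  deltas: [0, 0, 0, -0.5, 0, 0, 0, 0, -0.5, 0, 0, 0, 0, -0.4, 0, 0, 0, 0, -0.3, 0, 0, 0, 0, -0.15, 0, 0, 0, 0, 0, 0, 0, 0, 0, 0, 0, 0, 0, 0, 0, 0, 0, 0, 0, 0, 0, 0, 0, 0, 0, 0]

```text
t: 5.03
tool_pos: [0.5159, -0.0107, 0.0467]
orientation: [0.012, 0.504, 0.864, 0.01]
ft_force: [0.4, -0.9, -0.4]
finger_gap: 0.0001
```

```bash
python3 - <<'E'
from workcell import robot
import cv2
r=robot.read_camera("side"); im=cv2.cvtColor(r["color"],cv2.COLOR_RGB2BGR)[150:300,180:380]; cv2.imwrite("pics/s1.png",cv2.resize(im,None,fx=4,fy=4,interpolation=2))
s=robot.get_state();print(s["tool_pos"],s["orientation"],s["ft_force"])
E
```

```text
[ 0.51597849 -0.01066854  0.04667529] [0.01244711 0.50362686 0.86376954 0.01035508] [0.19146888 0.32355355 0.15549382]
```

View pics/s1.png

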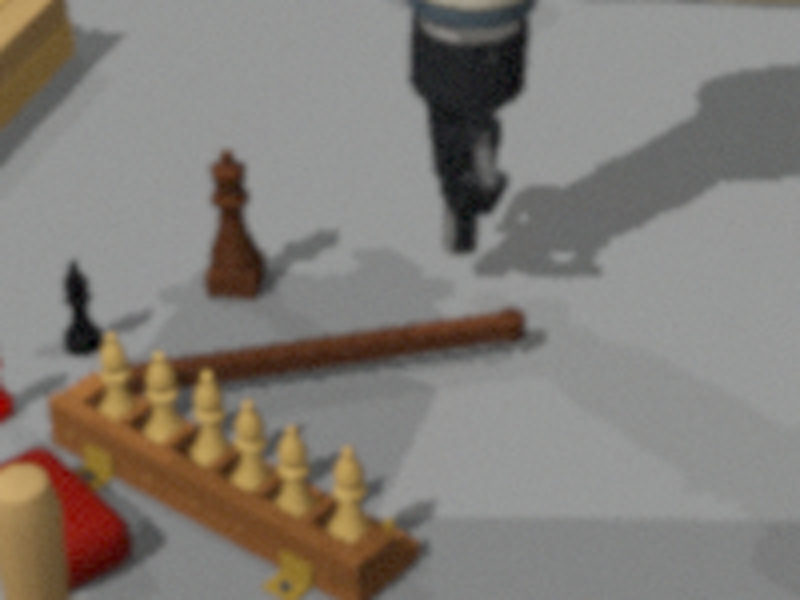

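The picture shows the shut fingers behind the bar's free end (tip at 515,325 in the crop) and clear of everything. I'll move in to contact next.

>>> servo_tool:
  deltas: [0, -0.15, 0.2, -0.15, 0, 0, -0.15, 0.2, -0.1, 0, 0, -0.15, 0.2, 0, 0, 0, -0.15, 0.2, 0, 0, 0, -0.15, 0.2, 0, 0, 0, -0.15, 0.2, 0, 0, 0, -0.1, 0.2, 0, 0, 0, -0.1, 0.1, 0, 0, 0, 0, 0, 0, 0, 0, 0, 0, 0, 0]

```text
t: 5.92
tool_pos: [0.4785, 0.04, 0.0389]
orientation: [0.013, 0.503, 0.864, 0.01]
ft_force: [-0.2, -1.8, -0.2]
finger_gap: 0.0
```

```bash
python3 - <<'E'
import numpy as np
p=np.array([.690,.180]);a=np.radians(159.4)
for th in np.arange(.86,-.06,-.06):
    b=np.array([np.cos(a+th),np.sin(a+th)]); out=np.array([-b[1],b[0]])
    q=p+.25*b+.0245*out
    print(round(th,2),q.round(4),"yaw",round(np.degrees(a+th-np.pi/2),1))
E
```

```text
0.86 [0.4824 0.0385] yaw 118.7
0.8 [0.4743 0.0512] yaw 115.2
0.74 [0.467  0.0644] yaw 111.8
0.68 [0.4604 0.078 ] yaw 108.4
0.62 [0.4547 0.0919] yaw 104.9
0.56 [0.4499 0.1062] yaw 101.5
0.5 [0.4459 0.1207] yaw 98.0
0.44 [0.4428 0.1355] yaw 94.6
0.38 [0.4406 0.1504] yaw 91.2
0.32 [0.4392 0.1654] yaw 87.7
0.26 [0.4388 0.1805] yaw 84.3
0.2 [0.4393 0.1955] yaw 80.9
0.14 [0.4407 0.2105] yaw 77.4
0.08 [0.4429 0.2254] yaw 74.0
0.02 [0.4461 0.2402] yaw 70.5
-0.04 [0.4502 0.2547] yaw 67.1
```

>>> servo_tool:
  deltas: [0, -0.15, 0.25, 0, -0.35, 0, -0.15, 0.28, 0, -0.35, 0, -0.13, 0.28, 0, -0.35, 0, -0.13, 0.29, 0, -0.35, 0, -0.12, 0.29, 0, -0.35, 0, -0.11, 0.3, 0, -0.35, 0, -0.1, 0.3, 0, -0.35, 0, -0.09, 0.3, 0, -0.35, 0, -0.08, 0.3, 0, -0.35, 0, -0.05, 0.15, 0, -0.2]

```text
t: 6.75
tool_pos: [0.4457, 0.1223, 0.0393]
orientation: [0.015, 0.654, 0.757, 0.007]
ft_force: [0.7, -1.2, 1.0]
finger_gap: 0.0002
```

```bash
python3 - <<'E'
from workcell import robot
import cv2
for c,(x,y) in dict(side=(180,150),top=(150,130)).items():
  r=robot.read_camera(c); im=cv2.cvtColor(r["color"],cv2.COLOR_RGB2BGR)[y:y+150,x:x+200]; cv2.imwrite(f"pics/{c}2.png",cv2.resize(im,None,fx=4,fy=4,interpolation=2))
s=robot.get_state();print(s["tool_pos"],s["orientation"],s["ft_force"])
E
```

```text
[0.44581626 0.12220322 0.03934358] [0.01509446 0.65275381 0.75738314 0.00744275] [0.28775034 0.18773205 1.11308725]
```

View pics/side2.png

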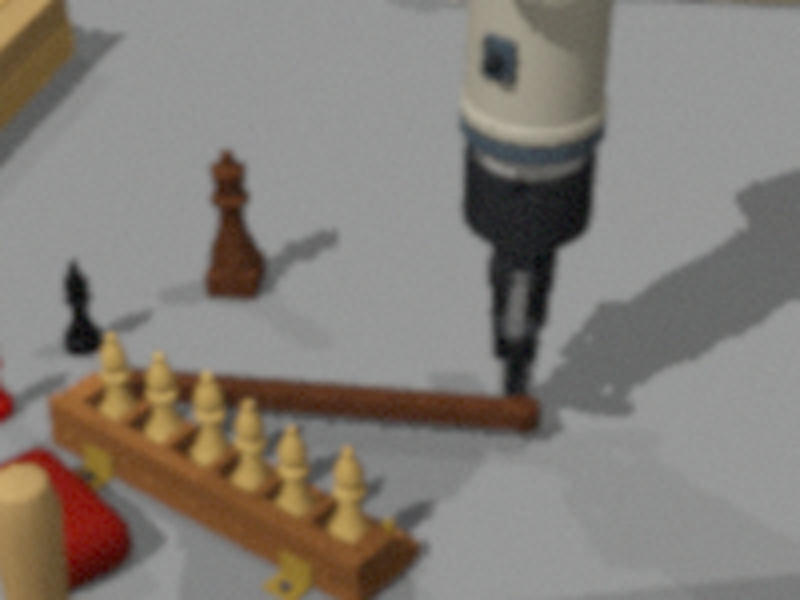

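The bar is following (tip at 520,412 in the crop) and the bishops are untouched. Continuing along the arc.

>>> servo_tool:
  deltas: [0, -0.07, 0.28, 0, -0.35, 0, -0.06, 0.3, 0, -0.35, 0, -0.05, 0.3, 0, -0.35, 0, -0.03, 0.3, 0, -0.35, 0, -0.02, 0.3, 0, -0.35, 0, -0.01, 0.3, 0, -0.35, 0, 0, 0.3, 0, -0.35, 0, 0.01, 0.28, 0, -0.35, 0, 0.02, 0.25, 0, -0.3, 0, 0.02, 0.1, 0, -0.2]

```text
t: 7.68
tool_pos: [0.4414, 0.2014, 0.0392]
orientation: [0.016, 0.776, 0.63, 0.003]
ft_force: [-0.4, 0.1, 0.1]
finger_gap: -0.0003
```

```bash
cat > look.py <<'E'
import sys
from workcell import robot
import cv2
k=sys.argv[1]
for c,(x,y) in dict(side=(180,180),top=(150,130)).items():
  r=robot.read_camera(c); im=cv2.cvtColor(r["color"],cv2.COLOR_RGB2BGR)[y:y+150,x:x+200]; cv2.imwrite(f"pics/{c}{k}.png",cv2.resize(im,None,fx=4,fy=4,interpolation=2))
s=robot.get_state();print(s["tool_pos"],s["orientation"],s["ft_force"],s["t"])
E
python3 look.py 3
```

```text
[0.44148107 0.20119412 0.03916155] [0.01626334 0.77578717 0.63077655 0.0032731 ] [ 1.15239754 -0.07547093 -0.31744695] 7.7833
```

View pics/side3.png

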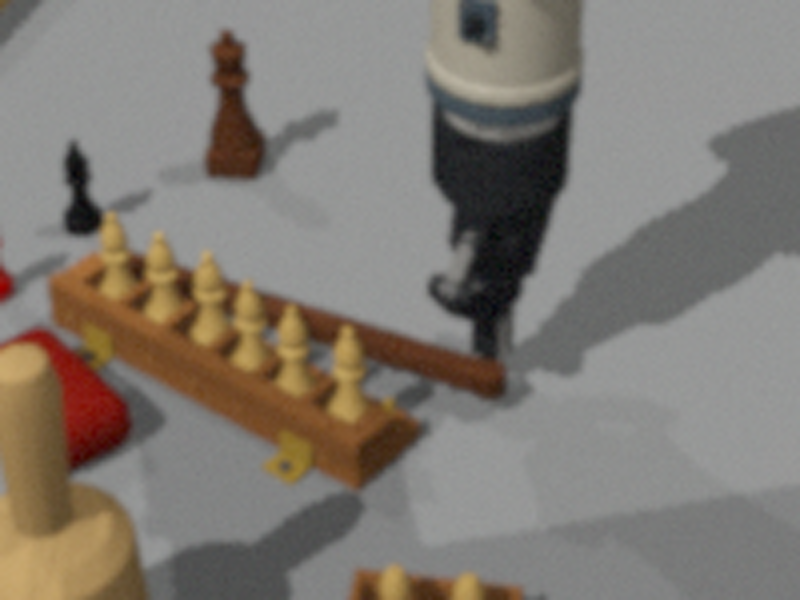

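View pics/top3.png

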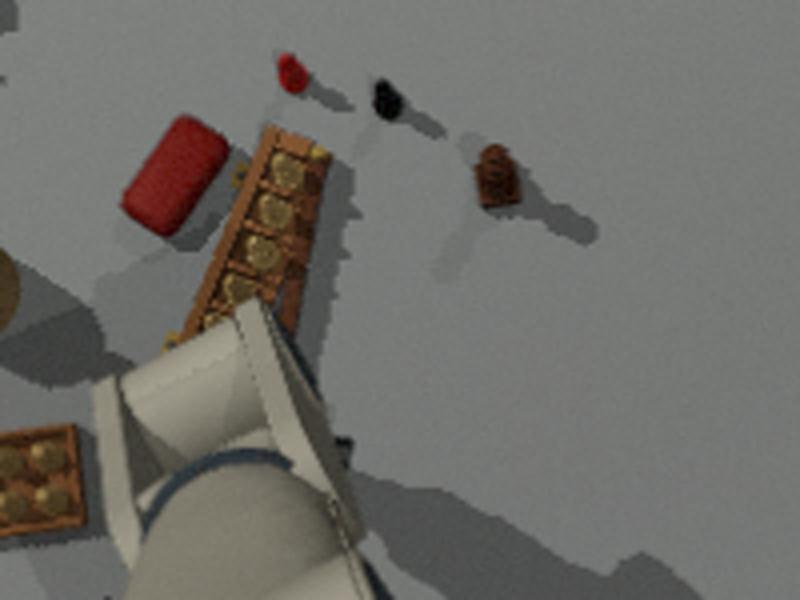

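The bar is about 0.18 rad open with its tip at (490,380) in the side crop, and all the bishops are upright. The jaw knuckle pokes stand-ward at (450,295), but it is beyond bishop 6's y, so it's clear. I'll go slower now.

>>> servo_tool:
  deltas: [0, 0, 0.1, 0, -0.12, 0, 0, 0.1, 0, -0.12, 0, 0, 0.1, 0, -0.12, 0, 0, 0.1, 0, -0.12, 0, 0, 0.1, 0, -0.12, 0, 0.02, 0.1, 0, -0.12, 0, 0.02, 0.1, 0, -0.12, 0, 0.02, 0.1, 0, -0.12, 0, 0.02, 0.1, 0, -0.12, 0, 0.02, 0.05, 0, -0.1]

```text
t: 8.62
tool_pos: [0.4452, 0.2306, 0.0392]
orientation: [0.017, 0.816, 0.578, 0.002]
ft_force: [0.1, -0.2, -0.4]
finger_gap: -0.0002
```

```bash
python3 look.py 4
```

```text
[0.44522437 0.23047689 0.0391774 ] [0.01657308 0.81587906 0.57798141 0.00204279] [-0.12418697 -0.64330774 -0.02396211] 8.7167
```

View pics/side4.png

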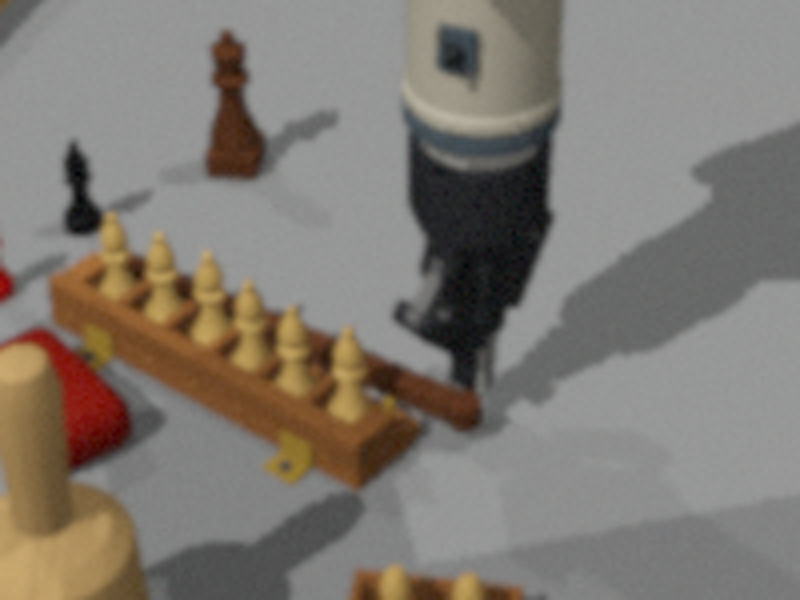

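```bash
python3 - <<'E'
from workcell import robot
from h import *
r=robot.read_camera("side")
p=np.array([.690,.180,0]);a=np.radians(159.4)
Y=np.array([np.cos(a),np.sin(a),0]);X=np.array([Y[1],-Y[0],0])
tcp=robot.get_state()["tool_pos"];print("tcp stand",X@(tcp-p),Y@(tcp-p))
for ys in(-.011,0,.011):
  o=r["world_from_camera"][:3,3];q=px2w(r,(180+100-.4,180+76.5-.4),0);d=q-o
  t=((Y@(tcp-p)+ys)-Y@(o-p))/(Y@d);P=o+t*d;print("knuckle x,y,z",X@(P-p),Y@(P-p),P[2])
for n,x,y,z in(("b6 head",.01,.2025,.079),("stop",.010,.226,.035),("tip shut",0,.255,.029)):
  print(n,(w2px(r,p+x*X+y*Y+[0,0,z])[0]-[180,180])*4)
E
```

```text
tcp stand -0.039079712911130486 0.2468979820416888
knuckle x,y,z 0.016068720341751774 0.23589798204168874 0.1079940994617109
knuckle x,y,z 0.03033616816149695 0.24689798204168878 0.1224343400649135
knuckle x,y,z 0.04460361598124214 0.2578979820416888 0.1368745806681162
b6 head [357.00285207 317.68489777]
stop [392.43792312 395.70735313]
tip shut [445.57588766 415.05241988]
```

The knuckle works out at z ≥ 0.105, well above the bishops' heads at 0.079. I'll creep in along the stand's +x.

>>> servo_tool:
  deltas: [0, 0.015, 0.04, 0, -0.04, 0, 0.015, 0.04, 0, -0.04, 0, 0.015, 0.04, 0, -0.04, 0, 0.015, 0.04, 0, -0.04, 0, 0.015, 0.04, 0, -0.04, 0, 0.015, 0.04, 0, 0, 0, 0.015, 0.04, 0, 0, 0, 0.015, 0.04, 0, 0, 0, 0.015, 0.04, 0, 0, 0, 0, 0, 0, 0]

```text
t: 9.6
tool_pos: [0.4487, 0.2414, 0.0389]
orientation: [0.016, 0.822, 0.569, 0.001]
ft_force: [-0.1, -0.8, 0.7]
finger_gap: 0.0003
```

```bash
python3 look.py 5
```

```text
[0.44859401 0.24124435 0.0388787 ] [1.64660212e-02 8.22390835e-01 5.68684112e-01 7.51260476e-04] [-0.53822752 -0.59199628 -1.04954217] 9.7
```

View pics/side5.png

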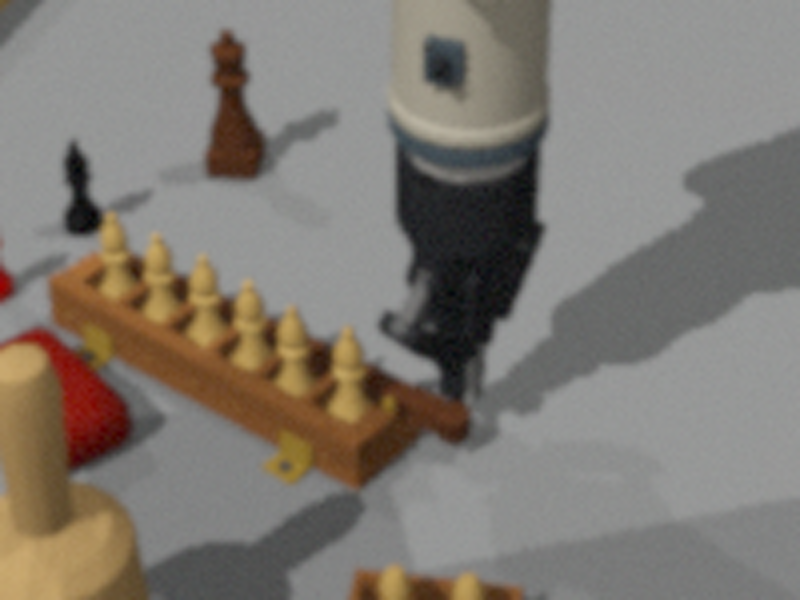

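Bishops 2 and 3 have started sliding back and everything is upright. The tip is now at (452,420). Continuing slower.

>>> servo_tool:
  deltas: [0, 0.01, 0.025, 0, 0, 0, 0.01, 0.025, 0, 0, 0, 0.01, 0.025, 0, 0, 0, 0.01, 0.025, 0, 0, 0, 0.01, 0.025, 0, 0, 0, 0.01, 0.025, 0, 0, 0, 0.01, 0.025, 0, 0, 0, 0.01, 0.025, 0, 0, 0, 0.01, 0.025, 0, 0, 0, 0, 0, 0, 0]

```text
t: 10.53
tool_pos: [0.4513, 0.2484, 0.0388]
orientation: [0.016, 0.822, 0.569, 0.0]
ft_force: [0.4, -0.3, 1.5]
finger_gap: -0.0002
```

```bash
python3 look.py 6
```

```text
[0.45126097 0.24830939 0.03883593] [1.64722182e-02 8.22423672e-01 5.68636773e-01 4.36222476e-04] [-1.09231857 -0.61740021  0.70742934] 10.6333
```

View pics/side6.png

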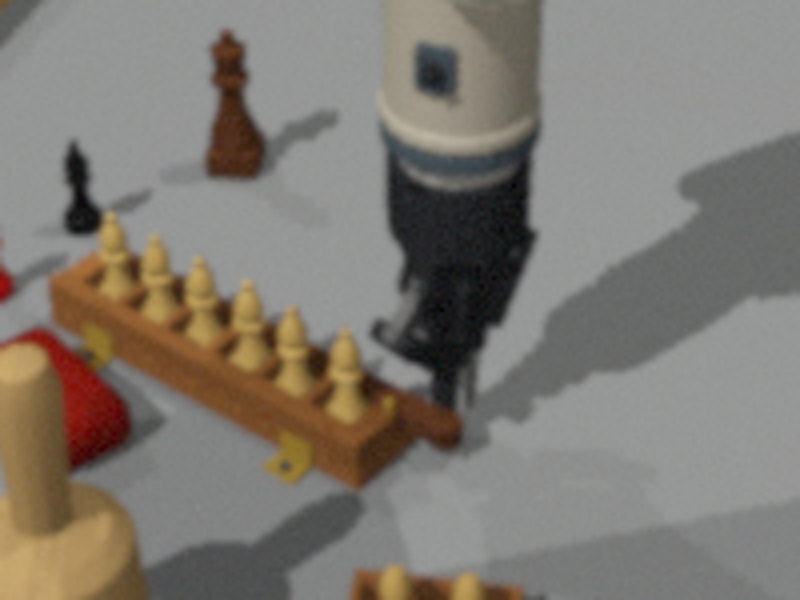

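>>> servo_tool:
  deltas: [0, 0.01, 0.02, 0, 0, 0, 0.01, 0.02, 0, 0, 0, 0.01, 0.02, 0, 0, 0, 0.01, 0.02, 0, 0, 0, 0.01, 0.02, 0, 0, 0, 0.01, 0.02, 0, 0, 0, 0, 0, 0, 0, 0, 0, 0, 0, 0, 0, 0, 0, 0, 0, 0, 0, 0, 0, 0]

```text
t: 11.47
tool_pos: [0.4519, 0.2501, 0.0386]
orientation: [0.017, 0.822, 0.569, -0.002]
ft_force: [-1.4, -3.1, 2.4]
finger_gap: -0.0001
```

```bash
python3 look.py 7
```

```text
[0.45188322 0.25014582 0.03858009] [ 0.01704701  0.82225967  0.56885405 -0.00187343] [-0.57326395 -3.22710551  2.65634416] 11.5667
```

View pics/side7.png

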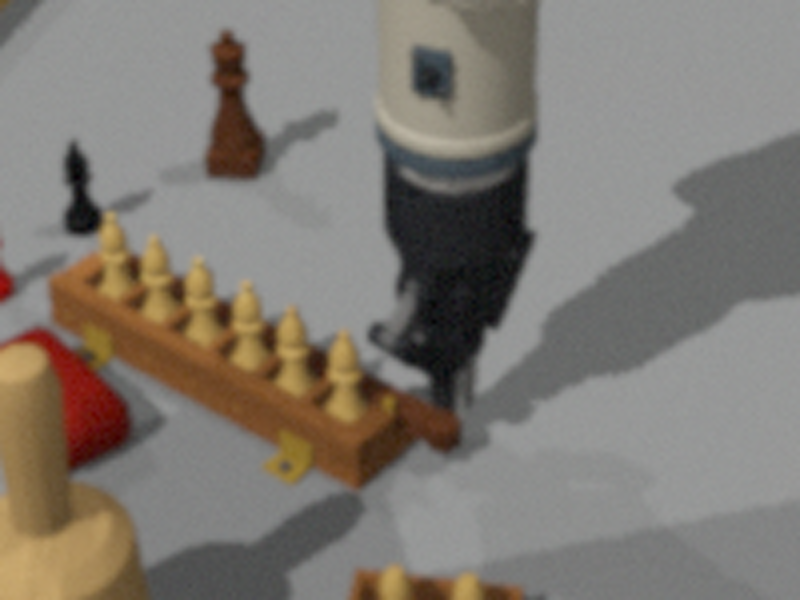

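The motion stalled with the force rising to about 3 N, which looks like the stop. I'll confirm with a slightly firmer nudge.

>>> servo_tool:
  deltas: [0, 0.02, 0.05, 0, 0, 0, 0.02, 0.05, 0, 0, 0, 0.02, 0.05, 0, 0, 0, 0.02, 0.05, 0, 0, 0, 0.02, 0.05, 0, 0, 0, 0.02, 0.05, 0, 0, 0, 0.02, 0.05, 0, 0, 0, 0.02, 0.05, 0, 0, 0, 0.02, 0.05, 0, 0, 0, 0.02, 0.05, 0, 0]

```text
t: 12.4
tool_pos: [0.4523, 0.2517, 0.0382]
orientation: [0.023, 0.82, 0.571, -0.015]
ft_force: [-0.0, -12.2, 6.8]
finger_gap: -0.0001
```

It stalls hard at 12 N after only 1.6 mm, so the bar is on its stop. Backing off, then lifting clear.

>>> servo_tool:
  deltas: [0, -0.03, -0.08, 0, 0, 0, -0.06, -0.16, 0, 0, 0, -0.1, -0.25, 0, 0, 0, -0.1, -0.25, 0, 0, 0, -0.15, -0.4, 0, 0, 0, -0.15, -0.4, 0, 0, 0, -0.15, -0.4, 0, 0, 0, -0.1, -0.3, 0, 0, 0, 0, 0, 0, 0, 0, 0, 0, 0, 0]

```text
t: 13.23
tool_pos: [0.425, 0.1785, 0.0386]
orientation: [0.022, 0.821, 0.571, -0.013]
ft_force: [1.4, 0.2, 0.1]
finger_gap: 0.0
```

>>> servo_tool:
  deltas: [0, 0, -0.5, 0.3, 0, 0, 0, -0.5, 0.6, 0, 0, 0, -0.6, 0.6, 0, 0, 0, -0.6, 0.6, 0, 0, 0, -0.6, 0.6, 0, 0, 0, -0.6, 0.6, 0, 0, 0, -0.6, 0.6, 0, 0, 0, -0.6, 0.6, 0, 0, 0, -0.5, 0.6, 0, 0, 0, 0, 0, 0]

```text
t: 14.07
tool_pos: [0.4271, 0.0207, 0.1989]
orientation: [0.023, 0.82, 0.572, -0.011]
ft_force: [1.0, 0.7, -0.3]
finger_gap: 0.0001
```

```bash
python3 look.py 8; python3 - <<'E'
from workcell import robot
from h import *
R={c:robot.read_camera(c) for c in("top","side")}
for n,z in dict(keeper_tip=.029,stop_pin=.035).items():
  for c in R: print(n,c,[(px2w(R[c],d["uv"],z)[:2].round(4).tolist(),round(d["confidence"],2)) for d in robot.pinpoint(n,c)[:2]])
E
```

```text
[0.42579035 0.02209465 0.19640351] [ 0.02235666  0.82006345  0.57170553 -0.01220272] [-0.69758396  1.11279628  0.62231693] 14.1667
keeper_tip top [([0.4561, 0.2765], 0.94)]
keeper_tip side [([0.4546, 0.2677], 0.86), ([0.6493, 0.0686], 0.5)]
stop_pin top [([0.4783, 0.2777], 0.64), ([0.5096, 0.2778], 0.45)]
stop_pin side [([0.6467, 0.0683], 0.61), ([0.4838, 0.2751], 0.56)]
```

View pics/side8.png

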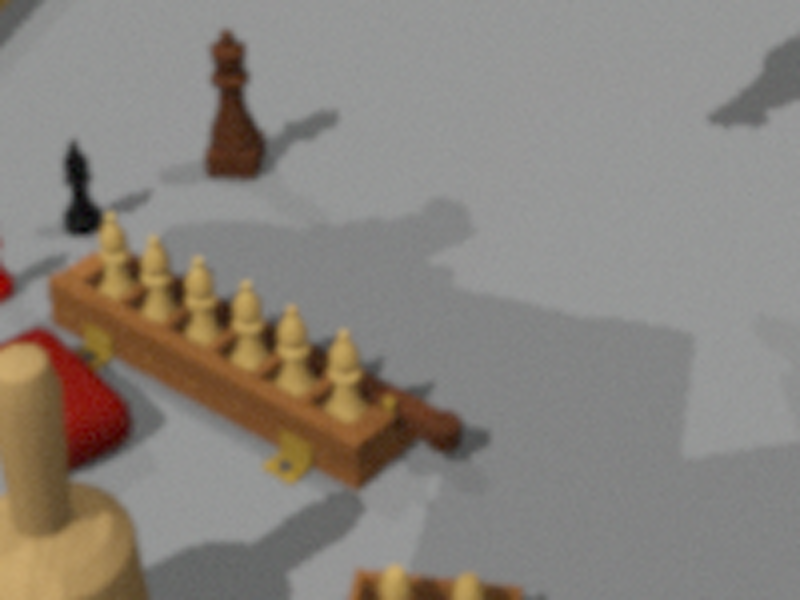

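View pics/top8.png

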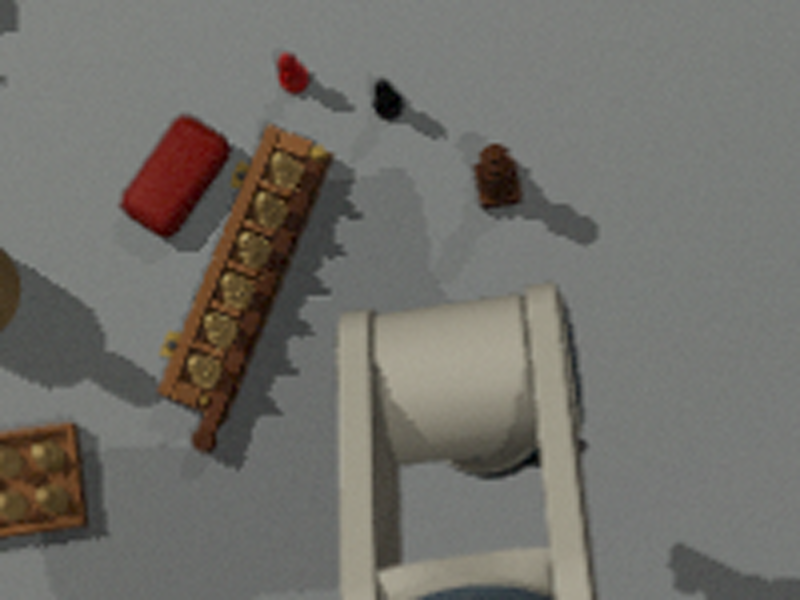

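The side and top views show the bar lying along the slot mouths, touching the stop pin (side 390,402; top 205,402), with its tip at top (205,440). All six bishops stand upright in a line, and the other things are where they were. Handing in.

```bash
python3 -c "
from workcell import robot
print(robot.close_job())"
```

```text
the job is handed in; nothing more can be done
None
```

I swung the keeper bar shut from about 0.86 rad open by pushing its free end slowly along its arc with the shut gripper. I slowed down while it eased the bishops back, then backed the arm off and lifted it clear. I handed the job in at about 14 s; no verdict was reported.

**Bar:** it stalled against the stop at 12 N, and the pictures show it touching the stop pin. By the side camera's pinpoint, the tip is within a few mm of its shut position. The top camera's keeper-tip and stop-pin readings both came out several mm further towards the back. I put that down to detector error, because its stop-pin reading, a fixed point, was off too.

**Bishops and the rest:** in the last side and top pictures all six bishops stand upright in line behind the bar. The other things within those two crops had not visibly moved. I checked both by eye and did not measure each bishop's position. The gouge and pin cup were outside the last crops, but the arm never went near them.

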